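# Slide the pepper mill home into the cruet rack

### The arm

A 6-joint arm with a two-finger parallel gripper is mounted at the origin on a cart in front of the work surface, level with it; the furniture and walls round the work are solid. World frame = base frame: x ahead of the robot, y to its left, z up, the work surface at z = 0. Lengths are in m, angles in rad, forces in N, time in s.
With the tool pointing down it reaches from about 0.275 to 0.825 m from the base axis. Payload 4.9 kg.
Tool frame: the origin (TCP) lies midway between the tips of the shut fingers; the grasp point (between the pads) lies 19 mm behind it (grip_point_offset is the distance from the TCP to the grasp point, in m); z points along the fingers, x is the direction in which the jaws open and shut, and the axes are right-handed (so a half turn about z gives the same grasp; the last joint's range is limited). The gripper opens to 85 mm and grips with 20 to 120 N. Pads are 22 mm wide; open, the fingers measure 114 mm over their backs; the gripper's body (76 mm by 85 mm) begins 54 mm behind the grasp point. The pads swing forward as they close: fully open they stand 13 mm farther back than shut.
Start: joints at [1.091, 0.326, -0.193, 1.052, 0, 1.437], TCP at [0.186, 0.517, 0.231] pointing down, gripper open.
Joint ranges: [-2.65, 2.65], [-0.97, 1.79], [-1.3, 1.35], [-1.93, 2.1], [-1.47, 1.37], [-3.14, 3.14]. Speed limits (rad/s): [2.57, 2.57, 3.14, 3.14, 3.14, 3.14].

### API

Orientations are given as a rotation vector (axis times angle).
In Python, from cell import * gives the robot as it stands. Calls block until the motion is done:
- movep(position, orientation): joint-space move of the TCP to a pose.
- move_l(position, velocity=0.15, rot=None, until_force=None): straight line of the TCP; rot=None keeps the orientation; velocity is the mean speed in m/s. With until_force (N) it stops when the force on the tool has changed by that much, and returns True; else False.
- set_joints(angles): joint-space move.
- let_go() and grab(newtons=None): open the fingers fully, or close them until they stop; newtons is the grip in N (None keeps the last).
- sleep(seconds).
- ik(position, orientation): joint angles nearest the present ones, or None.
- get_state(): the state.
- grab_frame(name): name is "scene" or "side" or "wrist"; returns a dict with "img" (400x640x3 uint8, red, green, blue), "fx", "fy", "cx", "cy" (pixels), "cam_to_world" (4x4, takes a point from camera to world coordinates); the wrist camera has in their place "T_tool_cam" (4x4, takes a point from camera to tool coordinates, whose origin is the TCP and whose axes are the tool frame's). Camera axes: x right, y down, z forward; pixel columns grow to the right and rows downward; lengths in m; the calibration is good to about 2 mm. The wrist camera is an equidistant fisheye: a pixel r from the principal point sees the ray r / f radians off the axis. A picture is of the moment at which its call begins: read the wrist's pose just before it. There is no depth.
A pose or a line that the arm cannot do raises MotionError and nothing moves.
- sign_off(): hands the job in, once; it reports no verdict.
Trained networks look in the newest picture that a camera, given by its name, has taken for a name from the list of things; names that differ only in an ending like _2 or _b are one class to them, and where a whole thing is asked for, a point or a joint stands for the part that bears it (a point fixed in the world has none). Each returns a list of dicts, best first, with "score" (0 to 1); they miss things now and then, are a little off and sometimes report something else, mostly with a low value. They report only what shows in the picture. A call takes as long as a camera call. They do not tell look-alikes from the thing itself.
- spot_in(camera, name): "centre" ([column, row] in pixels, amid what is visible of it).
- silhouettes(camera, name): "mask" (400x640 bool, what is visible of it) and "centre" ([column, row] in pixels, amid what is visible of it).
- tip_of(camera, name): "centre" ([column, row] in pixels: a listed point, or the origin of a listed thing).
The state is a dict: "clock": time; "q": joint angles; "joint_velocities": joint speeds; "tau": joint torques, N m; "position": TCP position; "eef_rot": TCP orientation; "contact_force": force on the tool from outside, world axes, zero at the start; "wrist_torque": the same for the moment, N m; "finger_gap": opening from 0.0 (shut) to 1.0 (fully open).
Only numpy, scipy, OpenCV 4.12 (cv2) and the standard library are available. Lean on these libraries where they do the work, as an engineer would, in place of code of your own. Each camera call takes 0.05 s, during which the arm holds its last target. There are 200 camera calls.

### The job

Put the dark wooden pepper mill back beside the salt: push it low on its body with the fingertips, so that it slides standing up across the worktop, through the open front of the free left-hand bay of the little wooden rack and fully home against the back of the bay. Do not grip, straddle, lift or tip the mill, and leave the salt shaker and the spice jar, honey jar and bottle standing where they are. Finish with the mill upright in its bay and the hand away from it.

Things in the scene. Friction and masses are not known exactly. Their poses are not given: they have to be found in the camera images.
- pepper_mill: Loose dark brown turned-wood pepper mill with a narrow waist and a small metal knob on top, 58 mm in diameter at the foot, 150 mm tall, about 0.2 kg (varies). Origin: centre of its underside; z up along its axis. Round: yaw is meaningless. It slides on the worktop when pushed in its lowest 25 mm and may tip over when pushed higher up.
- rack: Pale wooden rack fixed to the worktop, turned up to 15 degrees: back wall and three side walls, 24 mm high, no floor, making two bays open to the front (robot side) and top. x points from the front to the back wall, y left. Left bay (mill): y -37 to +37 mm, back face at x +29 mm, side walls 10 mm thick with round front ends at x -21 mm. Right bay (salt): y -47 to -103 mm. Origin: as bay_home.
- bay_home (a point): Point on the worktop in the left bay where the centre of the mill's foot stands when the mill touches the back wall in the middle of the bay; same axes as the rack (x into the bay). A mill that is home stands out of the bay's front by 8 mm.
- salt_shaker: Loose glass and grey salt shaker, 44 mm in diameter, 90 mm tall, standing in the right-hand bay. Origin: centre of its underside. Must stay.
- spice_jar: Loose spice jar with a green lid, 46 mm in diameter, 106 mm tall, standing in front of the rack, on the other side from the mill. Origin: centre of its underside. Must stay.
- honey_jar: Loose honey jar with a yellow lid, 64 mm wide, 98 mm tall, to the left of the rack. Origin: centre of its underside. Must stay.
- bottle: Loose white plastic bottle with a blue cap, 64 mm in diameter, 186 mm tall, to the right of the rack. Origin: centre of its underside. Must stay.
There are look-alikes about, which are no part of the job. Leave any blue or orange look-alike of the spice_jar alone. What is shaped like the salt_shaker but red is not meant.

How it is judged:
By the outcome, as a careful person would: the job done as asked, in the order asked, and still so for the second after the job is handed in, with the robot touching nothing.
It also fails if it takes over 61 s, if anything falls off the work surface, if the arm or the gripper's body presses on something with over 40 N, if the wrist force passes 120 N, or if a joint passes its speed limit or range.

## Working session

There is one attempt and no reset: what is moved stays moved. The work goes in short steps, each a Python script; the robot and the scene stay as the last script left them, time stands still between calls to the robot, and variables do not carry over. Pictures are saved under pics/ and viewed, about 8 in all and at most 12, crops included, and the job is handed in when it is done.

```bash
mkdir -p pics; ls; cat > h.py <<'E'
from cell import *
import numpy as np, cv2
def ray(f,px):
    u=(px[0]-f["cx"])/f["fx"]; v=(px[1]-f["cy"])/f["fy"]
    T=np.array(f["cam_to_world"]); return T[:3,3], T[:3,:3]@np.array([u,v,1.])
def onplane(f,px,z=0.):
    o,d=ray(f,px); return o+d*(z-o[2])/d[2]
def proj(f,p):
    T=np.linalg.inv(np.array(f["cam_to_world"])); c=T[:3,:3]@np.array(p)+T[:3,3]
    return np.array([f["fx"]*c[0]/c[2]+f["cx"], f["fy"]*c[1]/c[2]+f["cy"]])
def tri(rs):
    A=np.zeros((3,3));b=np.zeros(3)
    for o,d in rs:
        d=d/np.linalg.norm(d);P=np.eye(3)-np.outer(d,d);A+=P;b+=P@o
    x=np.linalg.solve(A,b); return x,[np.linalg.norm(np.cross(x-o,d/np.linalg.norm(d))) for o,d in rs]
def save(name,img): cv2.imwrite("pics/"+name,cv2.cvtColor(img,cv2.COLOR_RGB2BGR))
E
python3 - <<'E'
from h import *
np.set_printoptions(precision=3,suppress=True)
F={c:grab_frame(c) for c in("scene","side")}
for c in F: save(c+"0.png",F[c]["img"])
for n in ["pepper_mill","rack","bay_home","salt_shaker","spice_jar","honey_jar","bottle"]:
    for c in F:
        for d in tip_of(c,n)[:3]:
            print(n,c,round(d["score"],2),np.round(d["centre"]),onplane(F[c],d["centre"])[:2])
s=get_state();print(s["clock"],s["position"],s["eef_rot"],s["contact_force"])
E
```

```text
pics
pepper_mill scene 0.97 [270. 238.] [0.493 0.201]
pepper_mill side 0.56 [286. 219.] [0.49  0.216]
rack scene 0.68 [352. 212.] [0.672 0.091]
rack side 0.52 [346. 236.] [0.659 0.107]
bay_home scene 0.85 [352. 214.] [0.668 0.088]
bay_home side 0.81 [346. 241.] [0.659 0.076]
salt_shaker scene 0.95 [203. 189.] [0.511 0.438]
salt_shaker scene 0.85 [382. 227.] [0.677 0.008]
salt_shaker side 0.67 [302. 188.] [0.509 0.474]
spice_jar scene 0.89 [362. 301.] [ 0.481 -0.064]
spice_jar scene 0.69 [402. 291.] [ 0.552 -0.121]
spice_jar side 0.92 [294. 279.] [ 0.552 -0.124]
spice_jar side 0.8 [267. 264.] [ 0.481 -0.059]
spice_jar side 0.8 [320. 201.] [0.575 0.36 ]
honey_jar scene 0.81 [287. 168.] [0.695 0.312]
honey_jar side 0.91 [361. 208.] [0.698 0.306]
bottle scene 0.61 [438. 248.] [ 0.701 -0.129]
bottle side 0.94 [367. 282.] [ 0.709 -0.127]
bottle side 0.2 [285. 217.] [0.486 0.228]
0.8 [0.186 0.517 0.231] [-2.571 -1.806 -0.   ] [ 0.042 -0.183 -0.682]
```

View pics/scene0.png

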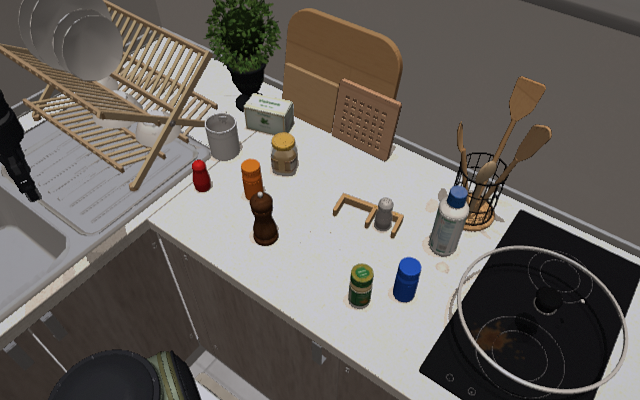

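View pics/side0.png

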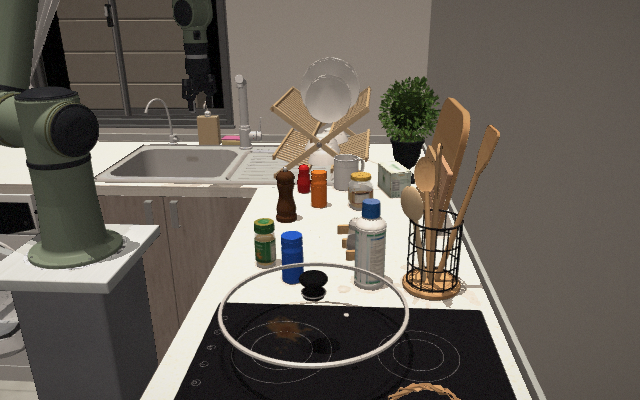

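The scene picture shows the dark mill at (265,220) and the rack at (368,213), with the salt in the rack's right bay. The green-lid jar is at (361,285), the honey at (284,155) and the bottle at (447,225). The look-alikes are an orange jar (252,180), a blue jar (406,280) and a red shaker (201,176). Only the dark brown waisted one at (265,220) is the mill. Next I'll look from above with the wrist camera from two places.

```bash
cat >> h.py <<'E'
from scipy.spatial.transform import Rotation as R
def wframe():
    s=get_state(); f=grab_frame("wrist")
    T=np.eye(4);T[:3,:3]=R.from_rotvec(s["eef_rot"]).as_matrix();T[:3,3]=s["position"]
    f["W"]=T@np.array(f["T_tool_cam"]); return f
def wray(f,px):
    f_=f["fx"];dx=(px[0]-f["cx"])/f["fx"];dy=(px[1]-f["cy"])/f["fy"];r=np.hypot(dx,dy)
    s=np.sinc(r/np.pi); d=np.array([dx*s,dy*s,np.cos(r)])
    return f["W"][:3,3], f["W"][:3,:3]@d
def wplane(f,px,z=0.):
    o,d=wray(f,px); return o+d*(z-o[2])/d[2]
def wproj(f,p):
    T=np.linalg.inv(f["W"]); c=T[:3,:3]@np.array(p)+T[:3,3]; h=np.hypot(c[0],c[1]); r=np.arctan2(h,c[2])
    return np.array([f["cx"]+f["fx"]*r*c[0]/h, f["cy"]+f["fy"]*r*c[1]/h])
def pose(heading,tilt):
    """tool z forward-down by tilt along heading, jaw axis horizontal across heading; returns two rotvecs"""
    h=np.array([np.cos(heading),np.sin(heading),0]); z=np.sin(tilt)*h-np.cos(tilt)*np.array([0,0,1.])
    x=np.array([-h[1],h[0],0]); y=np.cross(z,x); M=np.column_stack([x,y,z])
    return [R.from_matrix(M).as_rotvec(), R.from_matrix(M@np.diag([-1,-1,1])).as_rotvec()]
E
python3 - <<'E'
from h import *
np.set_printoptions(precision=3,suppress=True)
rv=get_state()["eef_rot"]
def best(p,hd,t):
    q0=np.array(get_state()["q"]); c=[(np.abs(np.array(j)-q0).max(),r) for r in pose(hd,t) if (j:=ik(p,r)) is not None]
    return min(c,key=lambda a:a[0])[1]
P={}
for i,p in enumerate([[.50,.16,.34],[.55,.06,.34]]):
    movep(p,best(p,0.,0.)); f=wframe(); save(f"w{i}.png",f["img"])
    for n in ["pepper_mill","rack","bay_home","salt_shaker","spice_jar"]:
        for d in tip_of("wrist",n)[:2]:
            if d["score"]>.3:
                P.setdefault(n,[]).append(wray(f,d["centre"])); print(i,n,round(d["score"],2),np.round(d["centre"]),wplane(f,d["centre"])[:2])
    m=silhouettes("wrist","rack")
    if m:
        mk=m[0]["mask"]; cv2.imwrite(f"pics/m{i}.png",mk.astype(np.uint8)*255)
        c=max(cv2.findContours(mk.astype(np.uint8),0,2)[0],key=cv2.contourArea)[:,0]
        w=np.array([wplane(f,q,.024)[:2] for q in c]).astype(np.float32)
        print("rack rect",m[0]["score"],cv2.minAreaRect(w))
for n in ("pepper_mill","bay_home"): 
    if len(P.get(n,[]))==2: print(n,tri(P[n]))
print(get_state()["clock"])
E
```

```text
0 pepper_mill 0.74 [356. 149.] [0.489 0.216]
0 bay_home 0.54 [236. 259.] [0.682 0.01 ]
0 salt_shaker 0.89 [237. 257.] [0.678 0.011]
0 salt_shaker 0.55 [482. 170.] [0.519 0.44 ]
0 spice_jar 0.87 [193. 143.] [ 0.474 -0.05 ]
0 spice_jar 0.75 [417. 197.] [0.567 0.321]
rack rect 0.76 ((0.6689608693122864, 0.07261784374713898), (0.06999398022890091, 0.12511052191257477), 10.291534423828125)
1 pepper_mill 0.78 [418. 118.] [0.488 0.213]
1 salt_shaker 0.88 [293. 232.] [0.679 0.012]
1 spice_jar 0.97 [211. 155.] [ 0.546 -0.12 ]
1 spice_jar 0.84 [476. 173.] [0.575 0.328]
rack rect 0.56 ((0.6706537008285522, 0.07608724385499954), (0.06768398731946945, 0.11313411593437195), 10.276422500610352)
pepper_mill (array([ 0.489,  0.216, -0.008]), [np.float64(0.0011805342579899003), np.float64(0.0011805342579898446)])
3.8
```

```bash
python3 - <<'E'
import cv2
a=cv2.imread("pics/w0.png");m=cv2.imread("pics/m0.png",0)
b=a.copy();cs=cv2.findContours(m,0,2)[0];b=cv2.resize(b,None,fx=3,fy=3,interpolation=2)
cv2.drawContours(b,[c*3 for c in cs],-1,(0,0,255),1)
cv2.imwrite("pics/w0c.png",b[300:900,480:1280])
E
```

```text
(no output)
```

View pics/w0c.png

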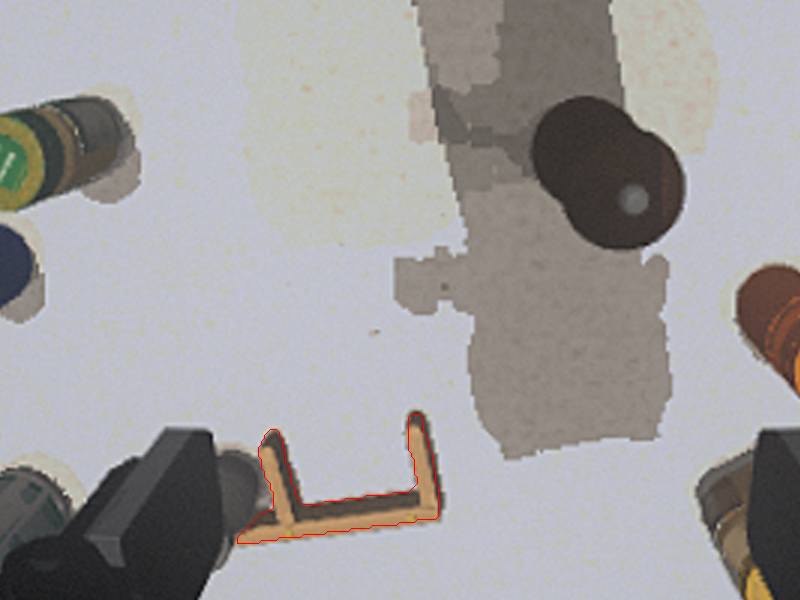

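The crop of the first wrist view shows the mill's foot at about crop (587,150), which is picture (356,150), with its head leaning to (633,198). The free left bay has its walls at crop (418,460) and (280,480), and its back edge runs from (300,520) to (418,505). The salt is half hidden behind the finger. Next I'll fit a rack model to the masks.

```bash
cat > fit.py <<'E'
from h import *
from scipy.optimize import minimize
def boxes(tb): return [(-21,29+tb,37,47),(-21,29+tb,-47,-37),(29,29+tb,-47,47)]
S=4
def render(pr,pose2,win):
    x,y,a,tb=pose2; c,s=np.cos(a),np.sin(a); im=np.zeros(((win[3]-win[1])*S,(win[2]-win[0])*S),np.uint8)
    for x0,x1,y0,y1 in boxes(tb*1e3):
        pts=[]
        xs=[(x0+5,y0),(x0+5,y1),(x0,(y0+y1)/2),(x0+1.5,y0+1.5),(x0+1.5,y1-1.5),(x1,y0),(x1,y1)] if x0<0 else [(x0,y0),(x0,y1),(x1,y0),(x1,y1)]
        for px,py in xs:
            for z in (0,.024):
                X,Y=px/1e3,py/1e3; pts.append((pr([x+c*X-s*Y,y+s*X+c*Y,z])-win[:2]+.5)*S)
        cv2.fillConvexPoly(im,cv2.convexHull(np.round(np.array(pts)).astype(np.int32)),1)
    return im
def fit(pr,un,mask,p0):
    r,cc=np.where(mask); win=np.array([cc.min()-8,r.min()-8,cc.max()+8,r.max()+8])
    M=cv2.resize(mask[win[1]:win[3],win[0]:win[2]].astype(np.uint8),None,fx=S,fy=S,interpolation=0)
    # ignore the right bay
    G=np.zeros(mask.shape,bool)[win[1]:win[3],win[0]:win[2]]
    for i in range(G.shape[0]):
        for j in range(G.shape[1]):
            d=un([j+win[0],i+win[1]])[:2]-p0[:2]; G[i,j]=-np.sin(p0[2])*d[0]+np.cos(p0[2])*d[1]>-.046
    G=cv2.resize(G.astype(np.uint8),None,fx=S,fy=S,interpolation=0)
    def cost(p):
        A=render(pr,p,win)*G; B=M*G; return 1-(A&B).sum()/max(1,(A|B).sum())
    best=None
    for da in (-.08,0,.08):
        q=np.array(p0)+[0,0,da,0]
        o=minimize(cost,q,method="Nelder-Mead",options=dict(initial_simplex=np.vstack([q]+[q+np.eye(4)[k]*[.01,.01,.08,.004][k] for k in range(4)]),maxiter=300))
        if best is None or o.fun<best.fun: best=o
    return best.x,best.fun
E
cat > go.py <<'E'
from fit import *
np.set_printoptions(precision=4,suppress=True)
p0=[.668,.088,np.radians(10.3),.01]
for i,p in enumerate([None,[.50,.16,.34]]):
    if p is not None: movep(p,get_state()["eef_rot"])
    f=wframe(); ms=silhouettes("wrist","rack")
    if ms: print("wrist",i,ms[0]["score"],*fit(lambda P:wproj(f,P),lambda q:wplane(f,q,.012),ms[0]["mask"],p0))
    a=max(silhouettes("wrist","pepper_mill"),key=lambda d:d["score"],default=None)
f=grab_frame("scene"); ms=silhouettes("scene","rack")
if ms: print("scene",ms[0]["score"],*fit(lambda P:proj(f,P),lambda q:onplane(f,q,.012),ms[0]["mask"],p0))
print(get_state()["clock"])
E
python3 go.py
```

```text
wrist 0 0.79 [0.6634 0.0833 0.1625 0.0098] 0.07135912891308571
wrist 1 0.65 [0.6634 0.0835 0.1772 0.0093] 0.06776302754111352
scene 0.64 [0.6646 0.0833 0.1435 0.0097] 0.09477732291278995
4.725
```

The rack fits from three views agree: home (0.6635, 0.0834), yaw about 9.5°. The mill is at about (0.489, 0.215). The plan is to push with shut, back-leaning fingers to a point on the bay axis, look, then push straight in.

```bash
cat >> h.py <<'E'
HOME=np.array([.6635,.0834]); YAW=.165
AX=np.array([np.cos(YAW),np.sin(YAW)])
def v3(xy,z): return np.array([xy[0],xy[1],z])
E
python3 - <<'E'
from h import *
np.set_printoptions(precision=3,suppress=True)
M=np.array([.489,.215]); S=HOME-.10*AX; d=S-M; L=np.linalg.norm(d); d/=L; hd=np.arctan2(d[1],d[0]); print(S,np.degrees(hd),L)
lim=np.array([[-2.65,2.65],[-.97,1.79],[-1.3,1.35],[-1.93,2.1],[-1.47,1.37],[-3.14,3.14]])
for name,h,pts in [("1",hd,[v3(M-.085*d,.2),v3(M-.085*d,.013),v3(S-.038*d,.013)]),("2",YAW,[v3(S-.09*AX,.2),v3(S-.09*AX,.013),v3(HOME-.038*AX,.013)])]:
  for t in (.5,.6,.7):
    for k,r in enumerate(pose(h,t)):
        for p in pts:
            q=ik(p,r); print(name,t,k,None if q is None else np.array(q))
E
```

```text
[0.565 0.067] -62.86632187494069 0.16633078713840657
1 0.5 0 [ 0.701  0.44  -0.207  1.046 -0.486  1.828]
1 0.5 0 [ 0.701  0.669 -0.376  0.648 -0.486  1.828]
1 0.5 0 [ 0.308  0.593 -0.544  0.343 -0.493  1.383]
1 0.5 1 [ 0.701  0.44  -0.207  1.046 -0.486 -1.313]
1 0.5 1 [ 0.701  0.669 -0.376  0.648 -0.486 -1.313]
1 0.5 1 [ 0.308  0.593 -0.544  0.343 -0.493 -1.759]
1 0.6 0 [ 0.745  0.484 -0.182  1.086 -0.575  1.896]
1 0.6 0 [ 0.745  0.716 -0.336  0.7   -0.575  1.896]
1 0.6 0 [ 0.357  0.622 -0.548  0.321 -0.595  1.429]
1 0.6 1 [ 0.745  0.484 -0.182  1.086 -0.575 -1.246]
1 0.6 1 [ 0.745  0.716 -0.336  0.7   -0.575 -1.246]
1 0.6 1 [ 0.357  0.622 -0.548  0.321 -0.595 -1.712]
1 0.7 0 [ 0.785  0.534 -0.154  1.135 -0.66   1.969]
1 0.7 0 [ 0.785  0.769 -0.289  0.765 -0.66   1.969]
1 0.7 0 [ 0.402  0.658 -0.546  0.307 -0.698  1.477]
1 0.7 1 [ 0.785  0.534 -0.154  1.135 -0.66  -1.173]
1 0.7 1 [ 0.785  0.769 -0.289  0.765 -0.66  -1.173]
1 0.7 1 [ 0.402  0.658 -0.546  0.307 -0.698 -1.664]
2 0.5 0 [-0.138 -0.102 -0.92   0.271  0.143 -0.267]
2 0.5 0 [-0.138  0.38  -1.165 -0.454  0.143 -0.267]
2 0.5 0 [-0.042  0.516 -0.793 -0.229  0.099 -0.183]
2 0.5 1 [-0.138 -0.102 -0.92   0.271  0.143  2.874]
2 0.5 1 [-0.138  0.38  -1.165 -0.454  0.143  2.874]
2 0.5 1 [-0.042  0.516 -0.793 -0.229  0.099  2.959]
2 0.6 0 [-0.163 -0.143 -1.021  0.117  0.183 -0.274]
2 0.6 0 [-0.163  0.446 -1.266 -0.716  0.183 -0.274]
2 0.6 0 [-0.054  0.533 -0.892 -0.443  0.123 -0.182]
2 0.6 1 [-0.163 -0.143 -1.021  0.117  0.183  2.868]
2 0.6 1 [-0.163  0.446 -1.266 -0.716  0.183  2.868]
2 0.6 1 [-0.054  0.533 -0.892 -0.443  0.123  2.96 ]
2 0.7 0 [-0.192 -0.168 -1.123 -0.053  0.227 -0.278]
2 0.7 0 None
2 0.7 0 [-0.066  0.577 -0.984 -0.676  0.148 -0.178]
2 0.7 1 [-0.192 -0.168 -1.123 -0.053  0.227  2.864]
2 0.7 1 None
2 0.7 1 [-0.066  0.577 -0.984 -0.676  0.148  2.963]
```

```bash
python3 - <<'E'
from h import *
np.set_printoptions(precision=3,suppress=True)
grab(20)
f=wframe(); t=np.array(f["T_tool_cam"])[:3,3]; print("cam in tool",t)
M=np.array([.489,.215]); S=HOME-.10*AX; d=S-M; d/=np.linalg.norm(d); hd=np.arctan2(d[1],d[0])
for k,r in enumerate(pose(hd,.6)):
    o=R.from_rotvec(r).as_matrix()@t; print(k,"fwd",o[:2]@d,"up",o[2],ik(v3(M-.085*d,.2),r)[5])
    if o[:2]@d<-.02: rr=r
movep(v3(M-.085*d,.2),rr)
move_l(v3(M-.085*d,.013),.15)
s=get_state();print(s["position"],s["contact_force"],s["clock"],s["finger_gap"],s["q"])
save("w2.png",grab_frame("wrist")["img"]); 
a=grab_frame("scene")["img"]; save("s2.png",cv2.resize(a[100:300,140:440],None,fx=2.5,fy=2.5))
E
```

```text
cam in tool [ 0.    -0.068 -0.142]
0 fwd -0.1365099651257306 up 0.0786761511046137 1.8959194693858574
1 fwd -0.023863803536314752 up 0.15574153656633927 -1.245673184203935
[0.451 0.291 0.014] [-0.025  0.068 -0.417] 8.2167 0.0016647899249960941 [ 0.745  0.714 -0.335  0.701 -0.575 -1.246]
```

View pics/s2.png

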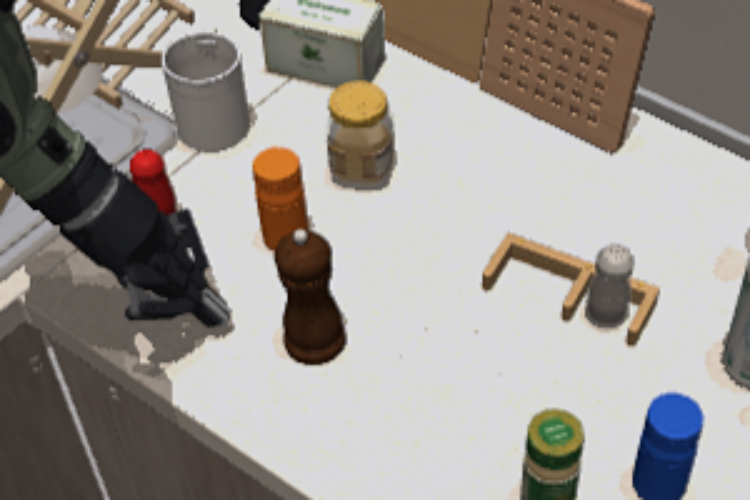

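View pics/w2.png

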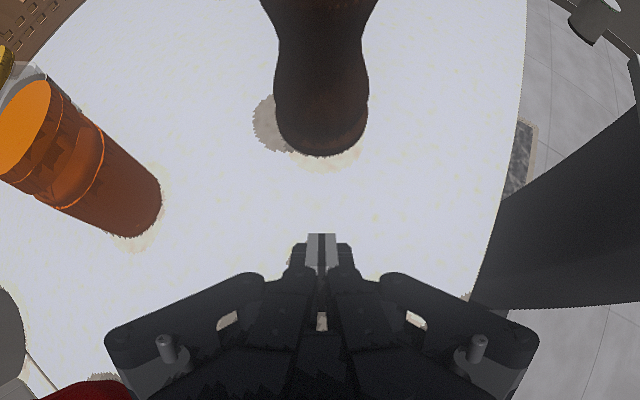

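The mill's foot is centred on the fingertips in the wrist view (columns 275–368 against tips at 307–337). The red shaker is near the hand, but I'm moving away from it. Pushing now, with a check halfway.

```bash
python3 - <<'E'
from h import *
np.set_printoptions(precision=4,suppress=True)
M=np.array([.489,.215]); S=HOME-.10*AX; d=S-M; L=np.linalg.norm(d); d/=L
def look(tag):
    f=wframe(); s=get_state(); ms=silhouettes("wrist","pepper_mill")
    if ms:
        r,c=np.where(ms[0]["mask"]); b=r.max(); k=c[r>b-25]; print(tag,"mill low rows to",b,"cols",k.min(),k.max(), "front point",wplane(f,[(k.min()+k.max())/2,b])[:2])
    print(tag,s["position"],s["contact_force"],s["clock"]); return f
for a in (-.034,.02):
    move_l(v3(M+a*d,.013),.06); f=look(a)
save("w3.png",f["img"])
E
```

```text
-0.034 mill low rows to 236 cols 276 364 front point [0.4782 0.2374]
-0.034 [0.4735 0.2455 0.013 ] [ 0.3953  0.9859 -0.396 ] 9.3667
0.02 mill low rows to 237 cols 276 364 front point [0.5027 0.1896]
0.02 [0.4982 0.1973 0.0131] [-0.4584  0.0471  0.1463] 10.5167
```

View pics/w3.png

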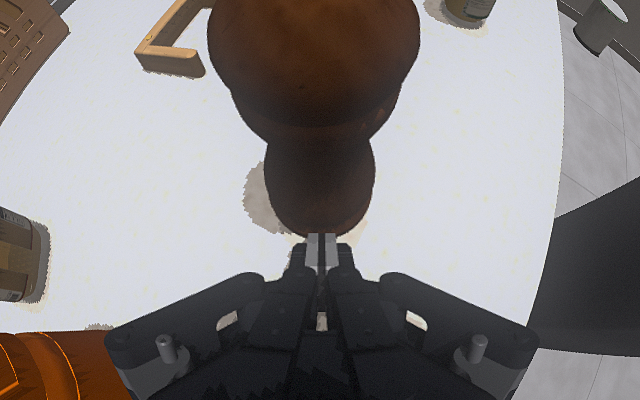

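Contact is centred, with the foot spanning columns 276–364 and the tips at 320. The mill is upright and there are no side contacts. I'll continue to the staging point, back off and look from above.

```bash
python3 - <<'E'
from h import *
np.set_printoptions(precision=4,suppress=True)
M=np.array([.489,.215]); S=HOME-.10*AX; d=S-M; L=np.linalg.norm(d); d/=L
move_l(v3(S-.038*d,.013),.06)
f=wframe(); ms=silhouettes("wrist","pepper_mill")
if ms:
    r,c=np.where(ms[0]["mask"]); b=r.max(); k=c[r>b-25]; print("rows to",b,k.min(),k.max())
p=np.array(get_state()["position"]); print(p,get_state()["contact_force"])
move_l(p-.035*v3(d,0),.1); move_l(p-.035*v3(d,0)+[0,0,.22],.25)
# view from above, behind the mill on the bay axis, camera upstream
r0=min(pose(YAW,0.),key=lambda r:abs(ik(v3(S-.02*AX,.30),r)[5]-get_state()["q"][5]))
V=v3(S-.04*AX,.32); movep(V,r0)
f=wframe(); save("w4.png",f["img"])
for n in ("pepper_mill","bay_home","rack"):
    for q in tip_of("wrist",n)[:1]: print(n,round(q["score"],2),q["centre"],wplane(f,q["centre"])[:2])
for c in ("scene","side"):
    g=grab_frame(c)
    for q in tip_of(c,"pepper_mill")[:1]: print(c,q["score"],onplane(g,q["centre"])[:2])
print("S",S,get_state()["clock"],get_state()["q"])
E
```

```text
rows to 238 275 366
[0.5475 0.1008 0.013 ] [0.1864 0.757  0.4674]
pepper_mill 0.75 [320.4, 180.2] [0.559  0.0656]
scene 0.86 [0.5687 0.0681]
side 0.58 [0.5598 0.0799]
S [0.5649 0.067 ] 15.8583 [-0.0246  0.2436 -0.0791  1.2481 -0.     -0.1903]
```

View pics/w4.png

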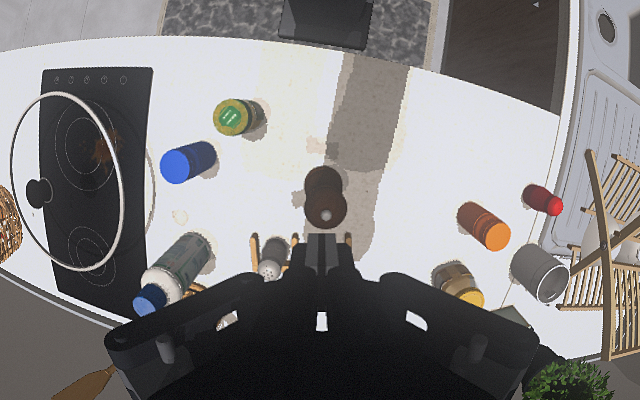

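The mill is upright on the bay axis at about (0.560, 0.066), picture (321,182) in a view aligned with the axis. The bay walls are at columns 287 and 350, so it is well centred. Now the straight push in, with a check at the mouth.

```bash
python3 - <<'E'
from h import *
np.set_printoptions(precision=4,suppress=True)
S=HOME-.10*AX; r=pose(YAW,.6)[1]
def look(tag):
    f=wframe(); s=get_state(); ms=silhouettes("wrist","pepper_mill")
    if ms:
        rr,c=np.where(ms[0]["mask"]); b=rr.max(); k=c[rr>b-25]; print(tag,"rows to",b,"cols",k.min(),k.max())
    print(tag,s["position"],s["contact_force"],round(s["clock"],2)); return f
B=S-.085*AX
movep(v3(B,.24),r); move_l(v3(B,.013),.15); look("pre")
move_l(v3(HOME-.09*AX,.013),.07); f=look("mouth"); save("w5.png",f["img"])
E
```

```text
pre rows to 161 cols 276 358
pre [0.4815 0.053  0.0137] [ 0.0115 -0.3833  0.341 ] 20.16
mouth rows to 241 cols 270 356
mouth [0.5747 0.0686 0.0131] [ 0.3078 -0.7192 -0.2251] 21.77
```

View pics/w5.png

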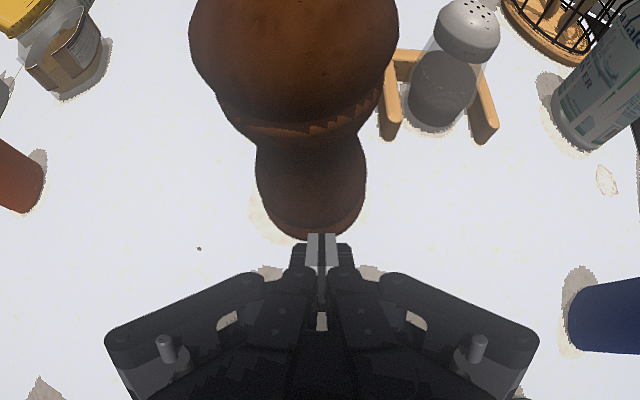

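At the mouth the mill is upright but sits about 4.5 mm left of the tips (foot centre column 313, tips at 321). That is still inside the bay's ±8 mm. I'll back off a little, re-aim from the mill's actual place to home, and push in with a force stop.

```bash
python3 - <<'E'
from h import *
np.set_printoptions(precision=4,suppress=True)
N=np.array([-AX[1],AX[0]]); m=HOME-.052*AX+.0045*N
d=HOME-m; d/=np.linalg.norm(d); r=pose(np.arctan2(d[1],d[0]),.6)[1]
def look(tag):
    f=wframe(); s=get_state(); ms=silhouettes("wrist","pepper_mill")
    if ms:
        rr,c=np.where(ms[0]["mask"]); b=rr.max(); k=c[rr>b-25]; print(tag,"rows to",b,"cols",k.min(),k.max())
    e=np.array(s["position"])[:2]-HOME; print(tag,"tcp in rack",e@AX,e@N,s["contact_force"],round(s["clock"],2)); return f
p=np.array(get_state()["position"])
move_l(p-v3(.02*AX,0),.08)
move_l(v3(m-.055*d,.013),.05,rot=r)
move_l(v3(HOME-.060*d,.013),.05); look("in")
hit=move_l(v3(HOME-.032*d,.013),.03,until_force=6); f=look("home"); print("hit",hit); save("w6.png",f["img"])
E
```

```text
in rows to 239 cols 274 362
in tcp in rack -0.059691945139569096 0.005206678374912 [ 0.6117 -0.4925  0.8086] 23.71
home rows to 239 cols 272 361
home tcp in rack -0.03530276676712894 0.003053567531064507 [ 0.0129 -0.7468  0.0486] 24.6
hit True
```

View pics/w6.png

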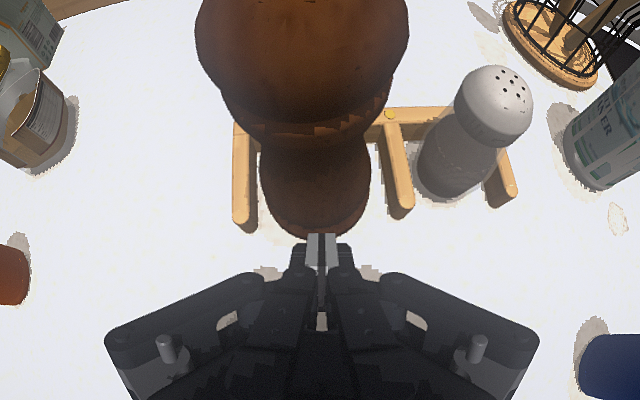

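The mill is in the bay, upright and centred, and it stands out a little in front of the walls. The force read after the stop is low, so I'll press once more to confirm it is seated, then withdraw and check.

```bash
python3 - <<'E'
from h import *
np.set_printoptions(precision=4,suppress=True)
N=np.array([-AX[1],AX[0]]); p=np.array(get_state()["position"])
hit=move_l(p+v3(.008*AX,0),.02,until_force=10); s=get_state(); e=np.array(s["position"])[:2]-HOME
print("hit",hit,e@AX,e@N,s["contact_force"],s["clock"])
p=np.array(s["position"])
move_l(p-v3(.06*AX,0),.1); q=p-v3(.06*AX,0)+[0,0,.22]; move_l(q,.2)
r0=min(pose(YAW,0.),key=lambda r:abs(ik(v3(HOME-.14*AX,.34),r)[5]-get_state()["q"][5]))
movep(v3(HOME-.14*AX,.34),r0)
f=wframe(); save("w7.png",cv2.resize(f["img"][100:400,120:520],None,fx=2,fy=2))
for n in ("pepper_mill","bay_home","salt_shaker","spice_jar","honey_jar","bottle"):
    for c in ("wrist","scene","side"):
        g=f if c=="wrist" else grab_frame(c)
        for k in tip_of(c,n)[:3]:
            w=(wplane if c=="wrist" else onplane)(g,k["centre"])[:2]
            print(n,c,round(k["score"],2),np.round(k["centre"]),w,"rack",((w-HOME)@AX,(w-HOME)@N) if n=="pepper_mill" else "")
a=grab_frame("scene")["img"]; save("s7.png",cv2.resize(a[120:320,180:480],None,fx=2.5,fy=2.5))
s=get_state();print(s["clock"],s["contact_force"])
E
```

```text
hit True -0.035303048816005135 0.003331953786282241 [-0.9435 -0.6509  0.1017] 24.9167
pepper_mill wrist 0.84 [316.  64.] [0.664  0.0918] rack (np.float64(0.001859195193790691), np.float64(0.008203943076186576))
pepper_mill scene 0.86 [354. 215.] [0.6665 0.0817] rack (np.float64(0.0026544168526962592), np.float64(-0.0022061053254022116))
pepper_mill scene 0.4 [382. 228.] [0.6733 0.0061] rack (np.float64(-0.0030634808651524136), np.float64(-0.0778728803883668))
pepper_mill side 0.8 [347. 236.] [0.6611 0.1078] rack (np.float64(0.0016882514796694192), np.float64(0.02444877067856118))
bay_home scene 0.64 [354. 216.] [0.665  0.0815] rack 
salt_shaker wrist 0.66 [113. 133.] [0.5149 0.4426] rack 
salt_shaker wrist 0.64 [367.  63.] [0.6794 0.0161] rack 
salt_shaker scene 0.83 [202. 186.] [0.5166 0.4474] rack 
salt_shaker side 0.82 [303. 186.] [0.5081 0.4998] rack 
salt_shaker side 0.71 [354. 252.] [0.6795 0.0175] rack 
spice_jar wrist 0.82 [389. 196.] [ 0.4778 -0.0586] rack 
spice_jar wrist 0.81 [172. 105.] [0.5729 0.3201] rack 
spice_jar wrist 0.79 [435. 161.] [ 0.5487 -0.1235] rack 
spice_jar scene 0.92 [406. 293.] [ 0.5517 -0.1294] rack 
spice_jar scene 0.91 [249. 196.] [0.5635 0.328 ] rack 
spice_jar scene 0.79 [362. 301.] [ 0.4799 -0.0635] rack 
spice_jar side 0.89 [320. 205.] [0.5747 0.3275] rack 
spice_jar side 0.8 [268. 263.] [ 0.4834 -0.0513] rack 
spice_jar side 0.57 [294. 280.] [ 0.5525 -0.1272] rack 
honey_jar wrist 0.72 [185.  32.] [0.6977 0.3164] rack 
honey_jar scene 0.64 [287. 168.] [0.6954 0.3116] rack 
honey_jar side 0.74 [362. 206.] [0.6999 0.3253] rack 
bottle wrist 0.83 [451.  66.] [ 0.7083 -0.1213] rack 
bottle scene 0.95 [437. 248.] [ 0.6995 -0.1278] rack 
bottle side 0.81 [370. 284.] [ 0.7151 -0.1355] rack 
29.55 [-0.1397 -0.8008 -0.0245]
```

View pics/w7.png

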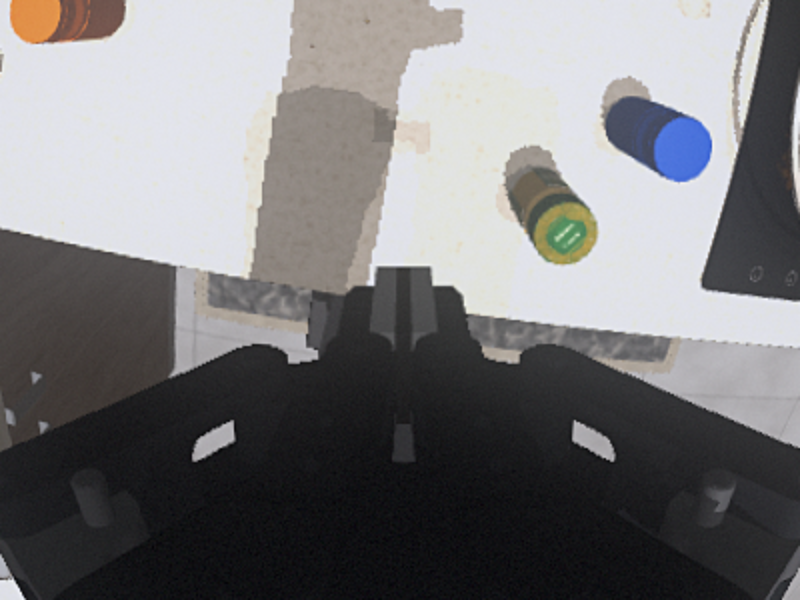

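View pics/s7.png

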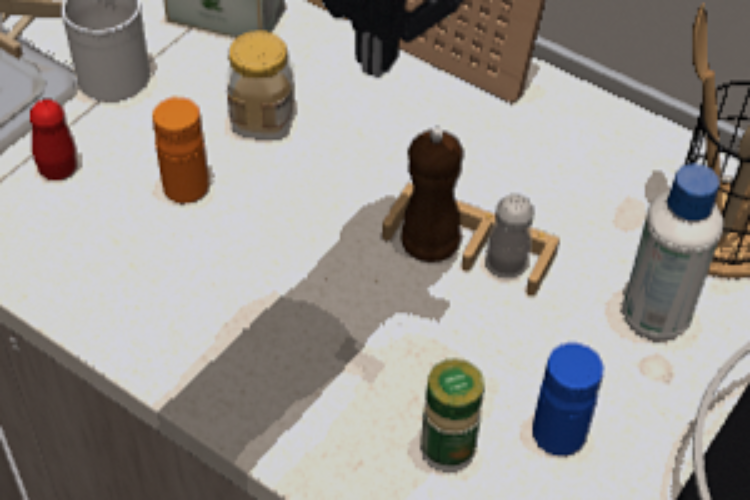

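The pictures show the mill upright in the left bay with the salt standing beside it. The jars and the bottle are where they were, within network noise. The second press reached 10 N without advancing, so the mill is against the back wall. The hand is up and clear, so I'm handing in.

```bash
python3 -c "
from cell import *
sign_off(); print(get_state()['clock'])"
```

```text
the job is handed in; nothing more can be done
the job is handed in; nothing more can be done
```

The pepper mill is standing upright in the left-hand bay beside the salt, home against the back wall, and I have handed the job in. I pushed it low (about 2 cm up) with the shut, back-leaning fingertips. It went first to a point on the bay's axis, then, after a small aim correction at the mouth, straight in. The clock read 29.6 s just before hand-in.

**Last checks:**
- **Seated:** a second press reached its 10 N limit with no further advance, which shows the mill is against the wall.
- **Position:** all three cameras put the mill 2–3 mm from home along the bay, which is within calibration error.
- **Neighbours:** the salt, spice jar, honey jar and bottle are upright and within network error of where they stood. Most re-measured within about 1 cm, and the honey jar differed by up to 2 cm in the side view. The look-alikes were left alone.
- **Hand:** it is raised well clear, with only sensor noise on the force reading.

**What disagreed:**
- **Sideways position:** the cameras differed on where the mill sits across the bay: −2 mm (scene), +8 mm (wrist) and +24 mm (side). The +24 mm would be impossible inside the bay. The pictures show the mill between the side walls.
- **Force at first stop:** the force read low after the first force stop, which is why I pressed again.

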